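Set the margin gauge for the painting panel and hold it

TASK

Set the margin gauge beside the painting panel: lift the loose cover plate off its two pins, lay it flat in the middle of the cork mat without dropping it, and push the lock button that it hid fully down. Then take the upright handle of the telescoping arm, draw the arm out against its return spring until its pointer stands level with the tip of the setting clip on the scale, and finish while still holding it there. Leave the clip and the paint tube on the panel where they are.

Things in the scene. Friction and masses are not known exactly. Their poses are not given: they have to be found in the camera images.
- gauge: Grey margin gauge fixed to the table. Housing 110 (x) x 150 (y) x 75 mm high, its top a 26 mm deep open recess (6 mm walls, a 16 mm boss amid each short end) with a steel pin 6 mm thick, 8 mm tall, on the rim at y = +62 and -62 mm. Origin: under its centre, on the table. The arm draws out along its -y, beside a scale strip (x 30 to 62 mm, top 18 mm up, ticks every 10 mm, end at y = -335 mm).
- cover: Loose aluminium cover plate, 110 x 150 x 5 mm, 0.13 to 0.25 kg, with two 9 mm holes that sit loosely over the pins; at the start it lies on the housing's rim. Origin: centre of its underside; z up. On top a black grip rib 12 mm thick (along the plate's x), 60 mm long (along y), its top 39 mm above the underside.
- mat: Flat cork mat lying fixed on the table, 220 (x) x 180 (y) x 6 mm thick, bare. Origin: centre of its underside, on the table.
- lock_top (a point): Centre of the top of the black round lock button (32 mm across) in the middle of the housing's recess, under the cover plate. While up, its top is 69 mm above the table (6 mm below the rim).
- lock (a joint): Travel of the lock button, m: 0 up (arm locked), 0.008 fully down. It moves straight down at about 4 N, stays down where it is left; the arm is free once it is 6 mm down or more.
- boom: The telescoping arm: an aluminium bar (22 x 18 mm) sliding level out of the housing, with handle, pointer and a thin straightedge (top 39 mm above the table, across the bar 35 mm housing-side of the handle, reaching over the panel). Its frame is the gauge's frame when fully in (start) and moves along the gauge's -y as it is drawn out, to a stop at 145 mm. Unlocked, a spring of 4 N (in) to 6 N (out) pulls it back in.
- handle_top (a point): Centre of the top of the arm's handle: an upright round black post, 22 mm in diameter, from the bar's top (34 mm above the table) to 125 mm above the table, with a 32 mm wide, 6 mm high flange at its foot. With the arm in, at x = 0, y = -150 mm of the gauge.
- pointer_tip (a point): Tip of the arm's dark cone pointer, which points along the gauge's +x from the handle's foot over the scale strip; 44 mm in x from the handle's axis and at the same y, 26 mm above the table. It moves with the arm.
- clip_tip (a point): Tip of the small steel setting clip (14 mm wide, 16 mm high) that sits on the scale strip and points along the gauge's -x towards the pointer's path; 26 mm above the table. The mark: the arm is set when both tips have the same y in the gauge's frame (then 1.5 mm apart). It stands 60 to 120 mm of draw away and is stiff (15 N).
- panel: White painting panel, 180 x 320 x 25 mm thick, fixed beside the scale strip on the gauge's +x side (its near edge 85 mm from the gauge's axis). Origin: centre of its underside.
- palette: White plastic palette tray, 220 x 170 x 16 mm, fixed; the mat and it lie left and right of the gauge, either way round. Origin: centre of its underside.
- tube_a: Paint tube lying on the panel, 115 x 34 x 24 mm, loose. Origin: under its middle.
Not all that is in view belongs to the job. What is shaped like the cover but green or turquoise is not meant.

How it is judged:
On the way, in this order (a step that is already met when the one before it is completed fails the run):
1. the cover plate lies flat on the cork mat, let go (horizontal distance between cover and mat below 0.07 m and angle between cover's own z axis and vertical below 0.1 rad and z of cover in the frame of mat between 0.003 and 0.011 m and contact force between the fingers and cover below 0.1 N and linear speed of cover below 0.03 m/s), for 0.2 s.
2. the lock button is pushed fully down (value of joint lock above 0.0068 m), for 0.1 s.
At the end, for the whole second after the job is handed in: Fingers hold the handle (over 1 N), pointer within 5 mm of the clip tip along the arm, at rest; lock button down (over 6.5 mm); clip not shifted (8 mm); cover plate let go, flat on the cork mat, centre within 70 mm of the mat centre (all of step 1 and y of pointer_tip in the frame of clip_tip between -0.005 and 0.005 m and y of boom in the frame of gauge below -0.05 m and contact force between the fingers and boom above 1 N and distance between the grasp point and handle_top below 0.1 m and linear speed of boom below 0.015 m/s and value of joint lock above 0.0065 m and distance of clip_tip from where it was at the start of the episode below 0.008 m); the arm keeps its last pose, push and grip.
It fails at once if the paint tube on the panel is shifted by more than 40 mm (distance of tube_a from where it was at the start of the episode above 0.04 m).
It fails at once if the cover plate is dropped or thrown (linear speed of cover above 0.7 m/s and contact force between the fingers and cover below 0.1 N).
It fails at once if the setting clip is shifted (distance of clip_tip from where it was at the start of the episode above 0.015 m).
It also fails if it takes over 72 s, if anything falls off the work surface, if the arm or the gripper's body presses on something with over 40 N, if the wrist force passes 120 N, or if a joint passes its speed limit or range.

ROBOT

A 7-joint arm with a two-finger parallel gripper is mounted at the origin on the work surface. World frame = base frame: x ahead of the robot, y to its left, z up, the work surface at z = 0. Lengths are in m, angles in rad, forces in N, time in s.
With the tool pointing down it reaches from about 0.35 to 0.9 m from the base axis. Payload 8.1 kg.
Tool frame: the origin (TCP) lies between the finger pads; the fingertips stand 11 mm ahead of it and the grasp point (between the pads) lies 8 mm behind it; z points along the fingers, y is the line along which they close (so a half turn about z gives the same grasp; the last joint's range is limited). The gripper opens to 92 mm and grips with 3 to 60 N. Pads are 19 mm wide; open, the fingers measure 130 mm over their backs; the gripper's body (75 mm by 190 mm) begins 47 mm behind the grasp point.
Start: joints at [-1.441, 0.434, 0.025, 1.573, -0.012, 1.134, -0.075], TCP at [0.144, 0.608, 0.209] pointing down, gripper open.
Joint ranges: [-2.62, 2.62], [-0.44, 2.09], [-1.27, 1.32], [0.08, 2.57], [-1.32, 4.46], [0.12, 2], [-2.74, 2.74]. Speed limits (rad/s): [2.22, 2.22, 3.01, 3.01, 3.14, 3.14, 3.14].

INTERFACE

Orientations are given as a rotation vector (axis times angle).
In Python, from cell import observe, get_image, camera_params, sign_off gives the robot as it stands.
- The arm moves only by the shell command python3 -m pendant 'ROWS' [FORCE]. ROWS is JSON, one flat list of numbers, 7 for each row, row after row: the shift along the tool's x, y, z in m, then the turn, a rotation vector about the tool's x, y, z in rad, then the finger opening in m, from 0 to 0.0918. In form: [dx, dy, dz, rx, ry, rz, jaw, dx, dy, dz, rx, ry, rz, jaw, ...]. A call has 1 to 10 rows; each row shifts and turns the commanded pose from where the row before left it, along the tool's axes as they then stand; what a row does not reach is not made up. A row lasts 1/8 s, in which the tool goes at most 62.5 mm and 10.7 degrees, less where a joint would pass 70% of its speed; a pose out of reach is approached as far as the arm can. A call is refused whole if a number of a shift passes 0.0625 or a number of a turn 0.188, either way. A call with a gripper value outside its range is refused whole. The fingers move at their own pace and stop on an object; FORCE is the grip in N (left out, the last holds). Time passes only in rows, so rows that do not move let the fingers close. It gives the time, the measured TCP pose, the force, the opening and the grip force at its end, in the units of the state.
- observe(): the state, without advancing time (a new reading comes with each control period).
- get_image(name): name is "side" or "top"; returns the picture (480x640x3 uint8, red, green, blue); there is no depth.
- camera_params(name): a dict with "intrinsics" (3x3 intrinsics, pixels), "eye" and "rotation" of the camera in the world. Camera axes: x right, y down, z forward; pixel columns grow to the right and rows downward; lengths in m; the calibration is good to about 2 mm. A picture is of the moment at which its call begins. camera_params takes no time and is no camera call.
- sign_off(): hands the job in; it is judged then, once.
The state is a dict: "clock": time; "joints": joint angles; "dq": joint speeds; "joint_efforts": joint torques, N m; "position": TCP position; "ee_rot": TCP orientation; "force": force on the tool from outside, world axes, zero at the start; "ft_torque": the same for the moment, N m; "width": opening from 0.0 (shut) to 1.0 (fully open); "gripper_force": force on a finger pad.
Only numpy, scipy, OpenCV 4.12 (cv2) and the standard library are available. Lean on these libraries where they do the work, as an engineer would, in place of code of your own. Each camera call takes 0.05 s, during which the arm holds its last target. There are 200 camera calls.

## Working session

There is one attempt and no reset: what is moved stays moved. The work goes in short steps, Python scripts to look and compute and a shell command to move; the robot and the scene stay as the last step left them, time stands still between calls to the robot, and variables do not carry over. Pictures are saved under pics/ and viewed, at most 10 in all, crops included, and the job is handed in when it is done.

```bash
mkdir -p pics; cat > h.py <<'E'
import numpy as np, cv2
from cell import observe, get_image, camera_params, sign_off
from scipy.spatial.transform import Rotation as R
def ray(n,uv):
    c=camera_params(n);K=np.array(c['intrinsics']);d=np.linalg.inv(K)@[uv[0],uv[1],1]
    return np.array(c['eye']),np.array(c['rotation'])@d
def onz(n,uv,z):
    e,d=ray(n,uv);return e+d*(z-e[2])/d[2]
def proj(n,p):
    c=camera_params(n);q=np.array(c['intrinsics'])@(np.array(c['rotation']).T@(np.array(p)-np.array(c['eye'])));return q[:2]/q[2]
def snap(n,f):
    im=get_image(n);cv2.imwrite('pics/'+f,im[:,:,::-1]);return im
E
python3 - <<'E'
from h import *
snap('top','t0.png');snap('side','s0.png')
for n in('top','side'):
    c=camera_params(n);print(n,c['eye'],np.round(c['rotation'],3).tolist(),np.array(c['intrinsics']).tolist())
o=observe();print(o['position'],o['ee_rot'],o['force'],o['clock']);print(np.round(R.from_rotvec(o['ee_rot']).as_matrix(),3))
E
```

```text
top [ 0.38479215 -0.01160587  1.65749722] [-2.179, 2.197, -0.061] [[599.9486404332182, 0.0, 323.12034595375985], [0.0, 599.9486404332182, 241.7812523174059], [0.0, 0.0, 1.0]]
side [ 0.24103958 -1.0875338   1.16897106] [-2.322, 0.248, -0.117] [[604.1723048502248, 0.0, 321.9826992142704], [0.0, 604.1723048502248, 239.4775916166079], [0.0, 0.0, 1.0]]
[0.14413613 0.60766618 0.20784516] [-3.64962444e-01 -3.12030244e+00  2.17649439e-03] [ 0.25989548 -0.17036311 -0.40612907] 0.1
[[-0.973  0.231 -0.   ]
 [ 0.231  0.973 -0.001]
 [-0.    -0.001 -1.   ]]
```

View pics/t0.png

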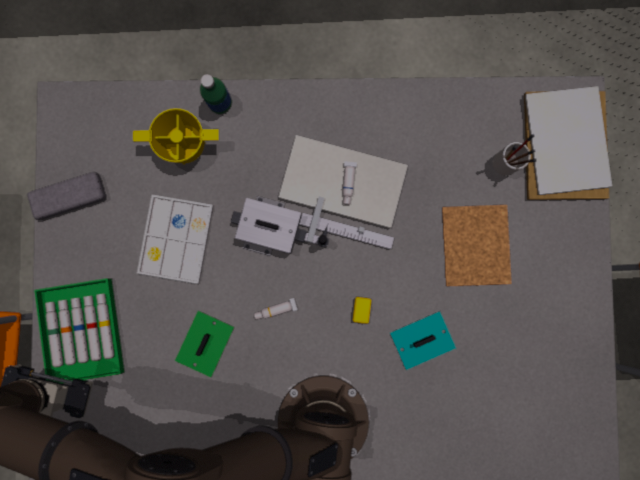

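View pics/s0.png

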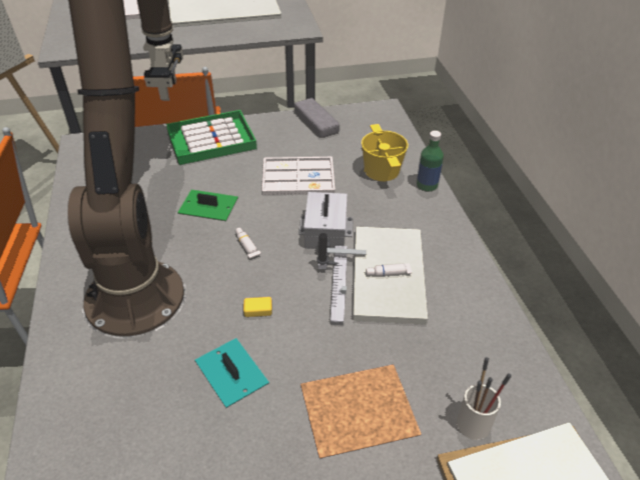

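The top view shows three plates with a rib: silver on the gauge (267,226), green (204,344) and turquoise (422,340). I choose the silver one. The cork mat is at (477,245), the handle at about (322,240), the clip near (361,231) and the tube at (348,183).

```bash
sed -i "s/np.array(c\['rotation'\])/R.from_rotvec(c['rotation']).as_matrix()/g" h.py
python3 - <<'E'
from h import *
im=cv2.imread('pics/t0.png')
cv2.imwrite('pics/c0.png',cv2.resize(im[180:270,225:405],None,fx=4.4,fy=4.4,interpolation=cv2.INTER_CUBIC))
hsv=cv2.cvtColor(im,cv2.COLOR_BGR2HSV)
m=cv2.inRange(hsv,(5,80,80),(20,255,255));m[:, :430]=0;m[:190]=0;m[300:]=0;m[:,520:]=0
r=cv2.minAreaRect(cv2.findNonZero(m));print('mat',r,onz('top',r[0],.006))
# cover mask: bright neutral
g=cv2.cvtColor(im,cv2.COLOR_BGR2GRAY)
m=cv2.inRange(g,150,255);m[:,:225]=0;m[:,304:]=0;m[:195]=0;m[260:]=0
n,l,s,c=cv2.connectedComponentsWithStats(m)
for i in range(1,n):
  if s[i,4]>100:
    r=cv2.minAreaRect(cv2.findNonZero((l==i).astype(np.uint8)));print('cov',s[i],r,[onz('top',p,.08).round(4).tolist() for p in cv2.boxPoints(r)])
m=cv2.inRange(g,0,60);m[:,:245]=0;m[:,340:]=0;m[:215]=0;m[250:]=0
n,l,s,c=cv2.connectedComponentsWithStats(m)
for i in range(1,n):
  if s[i,4]>15:
    r=cv2.minAreaRect(cv2.findNonZero((l==i).astype(np.uint8)));print('dark',s[i],r,[onz('top',p,.114).round(4).tolist() for p in cv2.boxPoints(r)],onz('top',r[0],.114))
E
```

```text
mat ((476.28790283203125, 245.1134490966797), (80.71444702148438, 65.75973510742188), 87.0643310546875) [ 0.47228292 -0.426008    0.006     ]
dark [256 220  23  10 106] ((266.8302001953125, 224.59434509277344), (22.801851272583008, 4.53289794921875), 15.945395469665527) [[0.5269, 0.1702, 0.114], [0.5382, 0.1669, 0.114], [0.5214, 0.1103, 0.114], [0.5102, 0.1135, 0.114]] [0.52416827 0.1402145  0.114     ]
dark [292 225  37  25 378] ((310.0, 237.0), (24.0, 36.0), 90.0) [[0.5226, 0.0752, 0.114], [0.5218, -0.0178, 0.114], [0.4597, -0.0172, 0.114], [0.4605, 0.0755, 0.114]] [0.49110617 0.02890941 0.114     ]
dark [245 242  29   8 112] ((258.41180419921875, 247.8529815673828), (28.861740112304688, 5.820854663848877), 14.03624439239502) [[0.4663, 0.2, 0.114], [0.4808, 0.1963, 0.114], [0.4621, 0.1242, 0.114], [0.4476, 0.1278, 0.114]] [0.46419495 0.16206675 0.114     ]
```

View pics/c0.png

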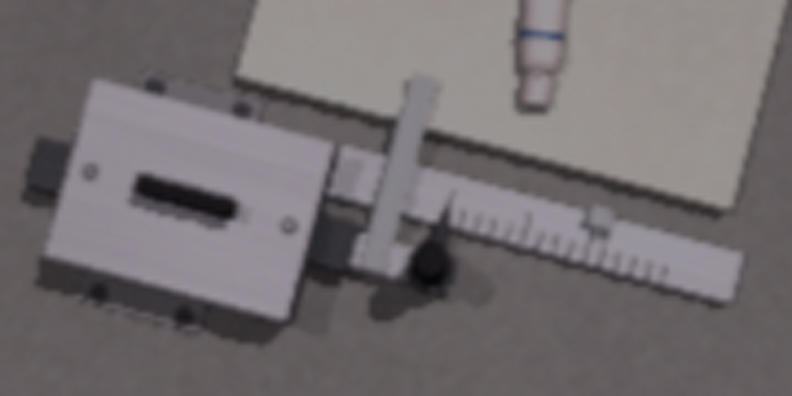

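The crop confirms the choice: a silver plate on two pins at crop (90,172) and (289,226), with the rib at (186,197). The handle top is at (430,262), the pointer tip at (450,195) and the clip at (598,220).

```bash
cat >> h.py <<'E'
def cp(u,v): return ((u+.5)/4.4-.5+225,(v+.5)/4.4-.5+180)
def tool(dw):
    o=observe();M=R.from_rotvec(o['ee_rot']).as_matrix();return (M.T@np.array(dw)).round(4)
E
python3 - <<'E'
from h import *
a=onz('top',cp(90,172),.082);b=onz('top',cp(289,226),.082);print('pins',a,b,np.linalg.norm(a-b))
d=(b-a)[:2];d/=np.linalg.norm(d);print('gauge -y dir',d,np.degrees(np.arctan2(d[1],d[0]))+90)
print('centre',(a+b)/2)
rib=onz('top',cp(186,197),.112);print('rib',rib)
h=onz('top',cp(430,261),.125);p=onz('top',cp(450,195),.026);c=onz('top',cp(594,229),.026);print('handle',h,'ptr',p,'clip',c,'draw',(c-p)[:2]@d)
g=(a+b)[:2]/2;print('handle from centre',(h[:2]-g)@d)
o=observe();print('tool y ang',o['position'])
M=R.from_rotvec(o['ee_rot']).as_matrix()
# want tool y perpendicular to rib: along gauge x
x=np.array([-d[1],d[0],0]); 
if x@M[:,1]<0:x=-x
print('rot about tool z', np.degrees(np.arctan2(np.cross(M[:,1],x)@M[:,2],M[:,1]@x)))
print('shift',tool(np.array([rib[0],rib[1],.2])-o['position']))
E
```

```text
pins [0.54314689 0.20077355 0.082     ] [0.50965248 0.08155716 0.082     ] 0.12383223694543004
gauge -y dir [-0.27048217 -0.96272499] -15.692960553037736
centre [0.52639969 0.14116536 0.082     ]
rib [0.52488751 0.14026457 0.112     ]
handle [ 0.48512489 -0.00293928  0.125     ] ptr [ 0.53252647 -0.01511475  0.026     ] clip [ 0.51061894 -0.10415787  0.026     ] draw 0.09164963249963187
handle from centre 0.1498972277303438
tool y ang [0.14413613 0.60766618 0.20784516]
rot about tool z -87.64948848002567
shift [-0.4783 -0.3669  0.0084]
```

```bash
python3 -m pendant '[-0.0478,-0.0367,0,0,0,0,0.05,-0.0478,-0.0367,0,0,0,0,0.05,-0.0478,-0.0367,0,0,0,0,0.05,-0.0478,-0.0367,0,0,0,0,0.05,-0.0478,-0.0367,0,0,0,0,0.05,-0.0478,-0.0367,0,0,0,0,0.05,-0.0478,-0.0367,0,0,0,0,0.05,-0.0478,-0.0367,0,0,0,0,0.05,-0.0478,-0.0367,0,0,0,0,0.05,-0.0478,-0.0367,0,0,0,0,0.05]' 25; python3 -m pendant '[0,0,0,0,0,0.1613,0.05,0,0,0,0,0,0.1613,0.05,0,0,0,0,0,0.1613,0.05,0,0,0,0,0,0.1613,0.05,0,0,0,0,0,0.1613,0.05,0,0,0,0,0,0.1613,0.05,0,0,0,0,0,0.1613,0.05,0,0,0,0,0,0.1613,0.05,0,0,0,0,0,0.1613,0.05,0,0,0,0,0,0.1613,0.05]'
cat > st.py <<'E'
from h import *
import sys
o=observe();M=R.from_rotvec(o['ee_rot']).as_matrix()
print(round(o['clock'],2),'pos',o['position'].round(4),'joints',np.round(o['joints'],2),'F',np.round(o['force'],1),'w',round(o['width'],3),'g',o['gripper_force'])
print('y ang',np.degrees(np.arctan2(M[1,1],M[0,1])).round(2),'tilt',np.degrees(np.arccos(-M[2,2])).round(2))
if len(sys.argv)>3:print('shift',tool(np.array(list(map(float,sys.argv[1:4])))-o['position']))
E
python3 st.py .526 .1409 .112
```

```text
clock: 1.35
position: [0.5254, 0.1391, 0.2084]
ee_rot: [-0.364, -3.12, -0.0]
force: [1.1, 1.2, 0.1]
width: 0.543
gripper_force: 0.0
clock: 2.6
position: [0.5243, 0.1407, 0.2082]
ee_rot: [-2.51, -1.889, 0.001]
force: [0.6, 0.2, -0.2]
width: 0.544
gripper_force: 0.0
2.6 pos [0.5243 0.1407 0.2082] joints [-0.83  0.33  0.62  1.81 -0.22  1.07 -0.41] F [ 0.6  0.2 -0.2] w 0.544 g 0.0
y ang -16.06 tilt 0.04
shift [0.0007 0.0016 0.0962]
```

```bash
python3 -m pendant '[0.0007,0.0012,0.03,0,0,0,0.05,0,0,0.03,0,0,0,0.05,0,0,0.025,0,0,0,0.05,0,0,0.015,0,0,0,0.05,0,0,0.012,0,0,0,0.05,0,0,0,0,0,0,0.05]' 30; python3 -m pendant '[0,0,0,0,0,0,0.0,0,0,0,0,0,0,0.0,0,0,0,0,0,0,0.0,0,0,0,0,0,0,0,0,0,0,0,0,0,0]'; python3 st.py
```

```text
clock: 3.35
position: [0.5257, 0.141, 0.0961]
ee_rot: [-2.505, -1.896, 0.001]
force: [0.1, -0.0, 0.8]
width: 0.545
gripper_force: 0.0
clock: 3.98
position: [0.526, 0.1411, 0.0966]
ee_rot: [-2.505, -1.896, -0.0]
force: [0.2, -0.0, -0.0]
width: 0.051
gripper_force: 0.0
3.98 pos [0.526  0.1411 0.0966] joints [-0.76  0.47  0.56  1.93 -0.33  0.83 -0.31] F [ 0.2 -0.  -0. ] w 0.051 g 0.0
y ang -15.76 tilt 0.01
```

```bash
python3 -m pendant '[0,0,0,0,0,0,0.0,0,0,0,0,0,0,0.0]'; python3 - <<'E'
from h import *
im=snap('side','s1.png')
u=proj('side',observe()['position']).astype(int);print(u)
cv2.imwrite('pics/s1c.png',cv2.resize(im[u[1]-70:u[1]+70,u[0]-90:u[0]+90,::-1],None,fx=4,fy=4,interpolation=cv2.INTER_CUBIC))
E
```

```text
clock: 4.22
position: [0.5259, 0.1411, 0.0965]
ee_rot: [-2.505, -1.896, 0.0]
force: [0.1, 0.6, -0.7]
width: 0.004
gripper_force: 0.0
[324 204]
```

View pics/s1c.png

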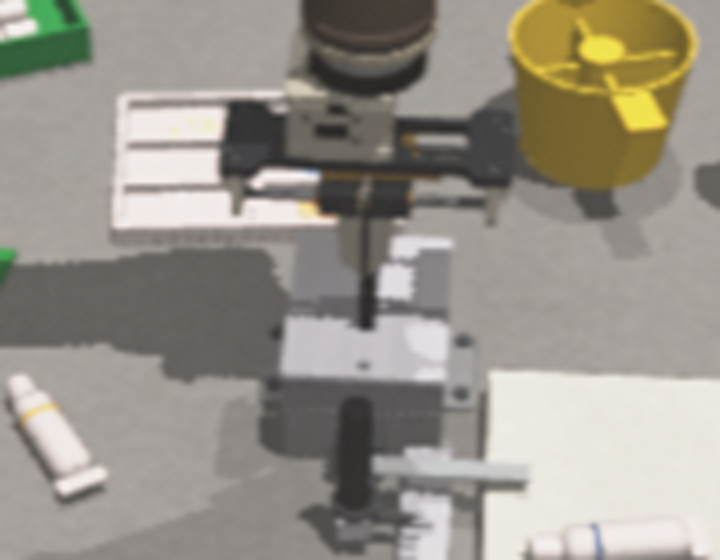

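The side crop shows the fingers shut (tip at about crop 360,272), apparently above or behind the rib, with its near end at (365,325). The width reads 0, so the grip missed. I'll take a closer look.

```bash
python3 - <<'E'
from h import *
im=cv2.imread('pics/s1.png')
o=observe();p=np.array(o['position'])
for dz in(0,-.011,.02):print(dz,proj('side',p+[0,0,dz]))
for q in((.526,.1409,.114),(.518,.112,.114),(.534,.17,.114),(.518,.112,.08),(.534,.17,.08)):print('rib',proj('side',q))
u=[324,200]
cv2.imwrite('pics/s1d.png',cv2.resize(im[u[1]-30:u[1]+30,u[0]-40:u[0]+40],None,fx=10,fy=10,interpolation=cv2.INTER_NEAREST))
E
```

```text
0 [324.38934277 204.91450664]
-0.011 [324.34633693 207.96840139]
0.02 [324.46855606 199.28947958]
rib [324.49040246 200.05028801]
rib [323.91770983 207.23240344]
rib [325.03233439 193.01029619]
rib [323.79006563 216.74200916]
rib [324.89246641 202.47258536]
```

View pics/s1d.png

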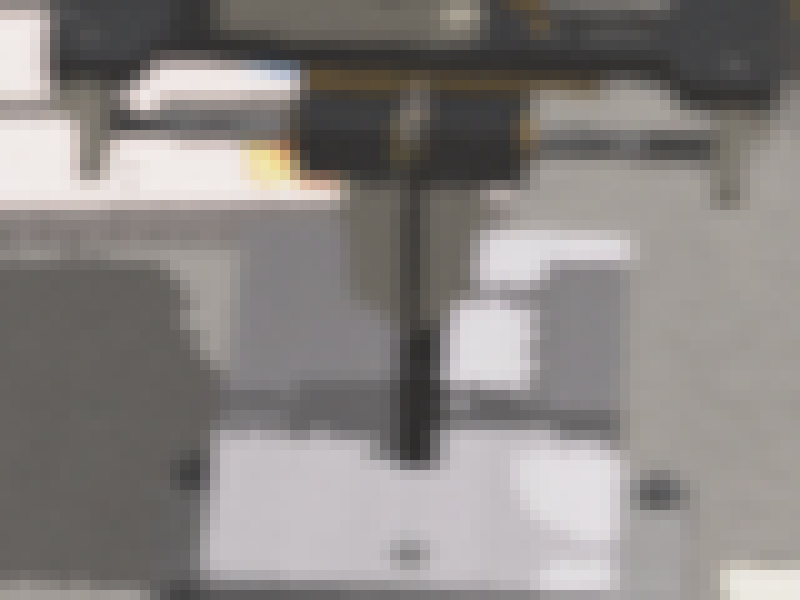

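```bash
python3 -m pendant '[0,0,-0.01,0,0,0,0.0,0,0,-0.01,0,0,0,0.0,0,0,-0.03,0,0,0,0,0,0,-0.03,0,0,0,0,0,0,0,0,0,0,0]'; python3 - <<'E'
from h import *
a=snap('side','s2.png')
o=observe();p=np.array(o['position'])
print(p,proj('side',p),proj('side',p-[0,0,.011]))
b=cv2.imread('pics/s0.png')
q=proj('side',[0.14413613,0.60766618,0.20784516]);print(q,proj('side',[0.144,0.608,0.197]))
x,y=q.astype(int);c1=cv2.resize(b[y-30:y+30,x-40:x+40],(400,300),interpolation=cv2.INTER_NEAREST);cv2.circle(c1,(200,150),3,(0,0,255),1)
x,y=proj('side',p).astype(int);c2=cv2.resize(a[y-30:y+30,x-40:x+40,::-1],(400,300),interpolation=cv2.INTER_NEAREST);cv2.circle(c2,(200,150),3,(0,0,255),1)
cv2.imwrite('pics/s2c.png',np.hstack([c1,c2]))
E
```

```text
clock: 4.9
position: [0.5277, 0.1414, 0.1793]
ee_rot: [2.504, 1.895, 0.008]
force: [-0.1, 0.0, -1.3]
width: 0.003
gripper_force: 0.0
[0.52666836 0.14138094 0.1778494 ] [324.96003519 181.33800066] [324.91283267 184.6097035 ]
[169.4952617   96.63195168] [170.03434909  99.71891203]
```

View pics/s2c.png

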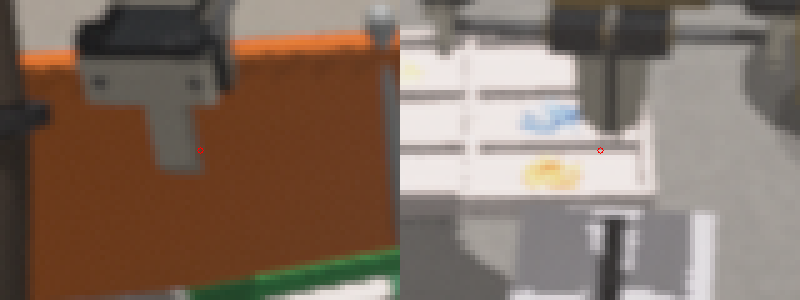

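The TCP projects below the seen fingertips. In the side view the tip is at about (327,177), against (325,185) predicted, so the tips really stand about 20 mm higher than the stated pose and closed just above the rib. I'll go lower in small steps and watch the force.

```bash
python3 -m pendant '[0,0,0.03,0,0,0,0.04,0,0,0.03,0,0,0,0.04,0,0,0.02,0,0,0,0.04,0,0,0,0,0,0,0.04]'; python3 -m pendant '[0,0,0.004,0,0,0,0.04,0,0,0,0,0,0,0.04]'; python3 -m pendant '[0,0,0.004,0,0,0,0.04,0,0,0,0,0,0,0.04]';python3 -m pendant '[0,0,0.004,0,0,0,0.04,0,0,0,0,0,0,0.04]'
```

```text
clock: 5.45
position: [0.5243, 0.1406, 0.0947]
ee_rot: [-2.504, -1.895, 0.006]
force: [0.4, 0.1, 0.2]
width: 0.388
gripper_force: 0.0
clock: 5.7
position: [0.5262, 0.1412, 0.093]
ee_rot: [2.505, 1.896, 0.001]
force: [-0.7, -0.6, 1.1]
width: 0.436
gripper_force: 0.0
clock: 5.95
position: [0.5259, 0.1412, 0.0885]
ee_rot: [-2.505, -1.896, -0.0]
force: [-0.8, 0.5, 0.8]
width: 0.436
gripper_force: 0.0
clock: 6.2
position: [0.5257, 0.1411, 0.0842]
ee_rot: [-2.505, -1.896, 0.001]
force: [0.2, 0.2, -0.3]
width: 0.435
gripper_force: 0.0
```

```bash
python3 -m pendant '[0,0,0.004,0,0,0,0.04,0,0,0,0,0,0,0.04]'; python3 -m pendant '[0,0,0.003,0,0,0,0.04,0,0,0,0,0,0,0.04]';python3 -m pendant '[0,0,0,0,0,0,0.0,0,0,0,0,0,0,0.0,0,0,0,0,0,0,0.0,0,0,0,0,0,0,0.0,0,0,0,0,0,0,0.0,0,0,0,0,0,0,0.0]' 30
```

```text
clock: 6.45
position: [0.5257, 0.141, 0.0802]
ee_rot: [-2.505, -1.896, 0.001]
force: [0.3, -0.4, 1.2]
width: 0.436
gripper_force: 0.0
clock: 6.7
position: [0.5258, 0.141, 0.0773]
ee_rot: [-2.505, -1.896, 0.001]
force: [0.4, -0.4, 0.7]
width: 0.436
gripper_force: 0.0
clock: 7.45
position: [0.527, 0.1409, 0.0779]
ee_rot: [2.504, 1.895, 0.002]
force: [5.5, -2.0, -0.4]
width: 0.129
gripper_force: 30.0
```

```bash
python3 -m pendant '[0,0.001,-0.004,0,0,0,0,0,0,-0.005,0,0,0,0,0,0,-0.006,0,0,0,0,0,0,-0.01,0,0,0,0,0,0,-0.02,0,0,0,0,0,0,-0.025,0,0,0,0,0,0,-0.02,0,0,0,0,0,0,0,0,0,0,0]' 40; python3 st.py
```

```text
clock: 8.45
position: [0.5276, 0.1411, 0.1691]
ee_rot: [2.505, 1.896, 0.004]
force: [-0.7, -0.3, -2.5]
width: 0.128
gripper_force: 40.0
8.45 pos [0.5276 0.1411 0.1691] joints [-0.81  0.38  0.61  1.86 -0.26  0.98 -0.37] F [-0.7 -0.3 -2.5] w 0.128 g 39.99882638454437
y ang -15.75 tilt 0.16
```

Lifted, with about 2 N of weight in the hand. Next I carry it to the mat.

```bash
python3 -m pendant '[-0.02,0.004,0,0,0,0,0,-0.04,0.007,0,0,0,0,0,-0.04,0.007,0,0,0,0,0,-0.04,0.007,0,0,0,0,0,-0.04,0.007,0,0,0,0,0,-0.04,0.007,0,0,0,0,0,-0.04,0.007,0,0,0,0,0,-0.04,0.007,0,0,0,0,0,-0.04,0.007,0,0,0,0,0,-0.04,0.007,0,0,0,0,0]'; python3 -m pendant '[-0.04,0.007,0,0,0,0,0,-0.04,0.007,0,0,0,0,0,-0.04,0.007,0,0,0,0,0,-0.04,0.007,0,0,0,0,0,-0.02,0.007,0,0,0,0,0,0,0,0,0,0,0,0]'; python3 st.py .4723 -.426 .015
python3 - <<'E'
from h import *
a=snap('side','s3.png');
E
```

```text
clock: 9.7
position: [0.4863, -0.2451, 0.1666]
ee_rot: [-2.505, -1.894, 0.002]
force: [0.9, -0.4, -2.1]
width: 0.13
gripper_force: 40.0
clock: 10.45
position: [0.4703, -0.4281, 0.1664]
ee_rot: [-2.508, -1.89, 0.003]
force: [0.1, 0.7, -1.5]
width: 0.128
gripper_force: 40.0
10.45 pos [ 0.4703 -0.4281  0.1664] joints [ 0.22  0.55  0.67  1.63 -0.37  1.09  0.71] F [ 0.1  0.7 -1.5] w 0.128 g 39.998579621315
y ang -15.99 tilt 0.13
shift [0.0027 0.0016 0.1514]
```

View pics/s3.png

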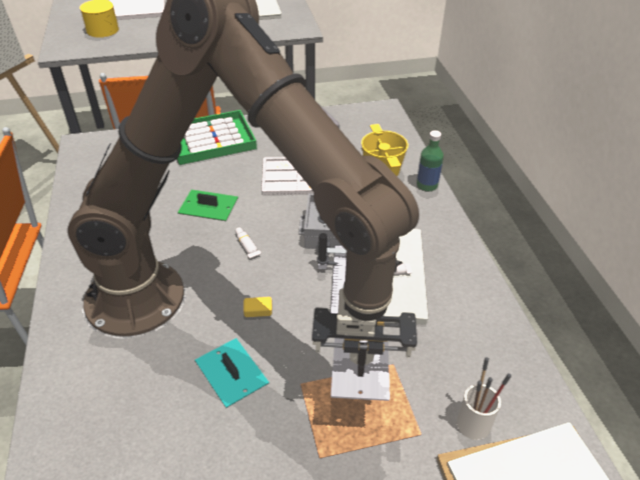

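The plate hangs level over the mat, with the plate at about (360,375) and the mat at (360,410). I lower it: about 0.157 m to touch, slowly at the end.

```bash
python3 -m pendant '[0.002,0.001,0.03,0,0,0,0,0,0,0.035,0,0,0,0,0,0,0.035,0,0,0,0,0,0,0.03,0,0,0,0,0,0,0.015,0,0,0,0,0,0,0.006,0,0,0,0,0,0,0.003,0,0,0,0,0,0,0,0,0,0,0]'; python3 -m pendant '[0,0,0.002,0,0,0,0,0,0,0,0,0,0,0]'
```

```text
clock: 11.5
position: [0.4749, -0.4245, 0.0143]
ee_rot: [2.504, 1.895, 0.001]
force: [-0.3, -0.1, -2.2]
width: 0.127
gripper_force: 40.0
clock: 11.75
position: [0.4746, -0.4242, 0.0118]
ee_rot: [2.505, 1.896, 0.0]
force: [-1.2, -0.4, -2.7]
width: 0.126
gripper_force: 40.0
```

```bash
python3 -m pendant '[0,0,0.0015,0,0,0,0,0,0,0,0,0,0,0]';python3 -m pendant '[0,0,0.001,0,0,0,0,0,0,0,0,0,0,0]'; python3 -m pendant '[0,0,0.001,0,0,0,0,0,0,0,0,0,0,0]'
```

```text
clock: 12.0
position: [0.4745, -0.4241, 0.0099]
ee_rot: [-2.505, -1.896, -0.0]
force: [0.5, -0.2, -2.0]
width: 0.127
gripper_force: 40.0
clock: 12.25
position: [0.4745, -0.4241, 0.0089]
ee_rot: [-2.505, -1.896, 0.0]
force: [0.6, -1.1, -2.1]
width: 0.126
gripper_force: 40.0
clock: 12.5
position: [0.4745, -0.4242, 0.0087]
ee_rot: [2.505, 1.896, 0.001]
force: [-2.1, 3.3, 5.0]
width: 0.127
gripper_force: 40.0
```

```bash
python3 -m pendant '[0,0,0,0,0,0,0.04,0,0,0,0,0,0,0.04,0,0,0,0,0,0,0.04,0,0,-0.01,0,0,0,0.04,0,0,-0.03,0,0,0,0.04,0,0,-0.06,0,0,0,0.03,0,0,-0.06,0,0,0,0,0,0,0,0,0,0,0]'; python3 st.py .527 .1415 .17
python3 - <<'E'
from h import *
im=snap('top','t1.png');cv2.imwrite('pics/t1c.png',np.hstack([cv2.resize(im[180:310,420:540,::-1],(400,433)),cv2.resize(im[200:260,225:281,::-1],(400,433))]))
E
```

```text
clock: 13.5
position: [0.4762, -0.4269, 0.174]
ee_rot: [2.498, 1.89, 0.004]
force: [-0.3, 0.1, -0.7]
width: 0.163
gripper_force: 0.0
13.5 pos [ 0.4762 -0.4269  0.174 ] joints [ 0.21  0.54  0.67  1.63 -0.37  1.09  0.71] F [-0.3  0.1 -0.7] w 0.163 g 0.0
y ang -15.79 tilt 0.53
shift [ 0.5608 -0.1058  0.0011]
```

View pics/t1c.png

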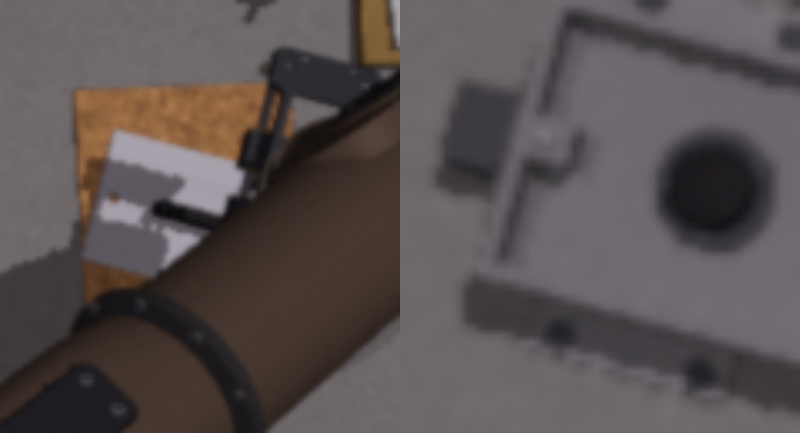

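The plate lies on the mat. The exposed black button is at about (268.7,225.9) in the top view, which matches the gauge centre. I return to press it.

```bash
python3 -m pendant '[0.056,-0.0106,0,0,0,0,0,0.056,-0.0106,0,0,0,0,0,0.056,-0.0106,0,0,0,0,0,0.056,-0.0106,0,0,0,0,0,0.056,-0.0106,0,0,0,0,0,0.056,-0.0106,0,0,0,0,0,0.056,-0.0106,0,0,0,0,0,0.056,-0.0106,0,0,0,0,0,0.056,-0.0106,0,0,0,0,0,0.056,-0.0106,0,0,0,0,0]' 20; python3 -m pendant '[0,0,0,0,0,0,0,0,0,0,0,0,0,0]'; python3 - <<'E'
from h import *
b=onz('top',(268.2,225.4),.069);print(b);o=observe();print(o['position'],tool(b-o['position']))
E
```

```text
clock: 14.8
position: [0.5236, 0.1453, 0.1672]
ee_rot: [-2.505, -1.896, 0.003]
force: [0.2, -0.3, 0.0]
width: 0.008
gripper_force: 0.0
clock: 15.05
position: [0.5238, 0.1428, 0.1672]
ee_rot: [2.505, 1.896, -0.003]
force: [-1.2, -0.9, 0.1]
width: 0.007
gripper_force: 0.0
[0.52605125 0.14100318 0.069     ]
[0.5238159  0.1427857  0.16723249] [-0.0009  0.0027  0.0982]
```

```bash
python3 -m pendant '[-0.001,0.003,0.03,0,0,0,0,0,0,0.03,0,0,0,0,0,0,0.02,0,0,0,0,0,0,0.01,0,0,0,0,0,0,0,0,0,0,0]'; for i in 1; do python3 -m pendant '[0,0,0.005,0,0,0,0,0,0,0,0,0,0,0]'; python3 -m pendant '[0,0,0.005,0,0,0,0,0,0,0,0,0,0,0]'; python3 -m pendant '[0,0,0.004,0,0,0,0,0,0,0,0,0,0,0]';done
```

```text
clock: 15.68
position: [0.5269, 0.1405, 0.0778]
ee_rot: [-2.507, -1.894, 0.002]
force: [-0.7, -0.2, 0.2]
width: 0.003
gripper_force: 0.0
clock: 15.92
position: [0.5274, 0.1418, 0.0733]
ee_rot: [2.505, 1.896, 0.001]
force: [0.1, -0.1, -0.6]
width: 0.005
gripper_force: 0.0
clock: 16.18
position: [0.527, 0.1418, 0.0678]
ee_rot: [-2.505, -1.896, 0.0]
force: [-1.3, 0.1, 0.4]
width: 0.005
gripper_force: 0.0
clock: 16.42
position: [0.527, 0.1417, 0.0637]
ee_rot: [-2.505, -1.896, 0.001]
force: [0.4, 0.3, -1.3]
width: 0.007
gripper_force: 0.0
```

```bash
python3 -m pendant '[0,0,0.004,0,0,0,0,0,0,0,0,0,0,0]'; python3 -m pendant '[0,0,0.004,0,0,0,0,0,0,0,0,0,0,0]'; python3 -m pendant '[0,0,0.003,0,0,0,0,0,0,0,0,0,0,0]'
```

```text
clock: 16.68
position: [0.527, 0.1417, 0.0597]
ee_rot: [-2.505, -1.896, 0.001]
force: [-0.6, -0.8, 0.3]
width: 0.005
gripper_force: 0.0
clock: 16.92
position: [0.527, 0.1417, 0.0557]
ee_rot: [-2.505, -1.896, 0.001]
force: [-0.6, -0.4, 0.6]
width: 0.004
gripper_force: 0.0
clock: 17.18
position: [0.5271, 0.1417, 0.0528]
ee_rot: [-2.505, -1.896, 0.0]
force: [0.7, 0.3, 0.1]
width: 0.004
gripper_force: 0.0
```

```bash
python3 -m pendant '[0,0,0.003,0,0,0,0,0,0,0,0,0,0,0]'; python3 -m pendant '[0,0,0.003,0,0,0,0,0,0,0,0,0,0,0]'; python3 -m pendant '[0,0,0.003,0,0,0,0,0,0,0,0,0,0,0]'; python3 -m pendant '[0,0,0.003,0,0,0,0,0,0,0,0,0,0,0]'
```

```text
clock: 17.42
position: [0.5272, 0.1418, 0.0499]
ee_rot: [2.505, 1.896, 0.0]
force: [-0.6, 0.3, -0.2]
width: 0.003
gripper_force: 0.0
clock: 17.68
position: [0.5271, 0.1418, 0.0469]
ee_rot: [-2.505, -1.896, 0.0]
force: [0.2, -0.4, -0.6]
width: 0.006
gripper_force: 0.0
clock: 17.92
position: [0.5271, 0.1418, 0.0438]
ee_rot: [-2.505, -1.896, 0.0]
force: [-0.0, 0.1, -0.4]
width: 0.006
gripper_force: 0.0
clock: 18.18
position: [0.5273, 0.1418, 0.0425]
ee_rot: [-2.504, -1.895, -0.001]
force: [-7.9, -1.3, 25.5]
width: 0.005
gripper_force: 12.6
```

A hard stop at 25 N while pressing the button. The button's full travel at that height fits the offset seen at the rib. I back off and move over the handle.

```bash
python3 -m pendant '[0,0,0.001,0,0,0,0,0,0,0,0,0,0,0]'; python3 -m pendant '[0,0,-0.03,0,0,0,0,0,0,-0.04,0,0,0,0,0,0,-0.05,0,0,0,0.06,-0.03,0,0,0,0,0,0.06,-0.04,0,0,0,0,0,0.06,-0.04,0,0,0,0,0,0.06,-0.04,0,0,0,0,0,0.06,0,0,0,0,0,0,0.06,0,0,0,0,0,0,0.06]'; python3 st.py .4851 -.0029 .062
python3 - <<'E'
from h import *
im=snap('top','t2.png');cv2.imwrite('pics/t2c.png',cv2.resize(im[190:270,230:350,::-1],None,fx=6.5,fy=6.5,interpolation=cv2.INTER_CUBIC))
E
```

```text
clock: 18.42
position: [0.5274, 0.1419, 0.0423]
ee_rot: [-2.504, -1.894, -0.003]
force: [-10.4, -2.3, 36.0]
width: 0.005
gripper_force: 18.2
clock: 19.55
position: [0.4866, -0.002, 0.16]
ee_rot: [-2.505, -1.896, -0.001]
force: [-0.3, 0.3, 0.3]
width: 0.649
gripper_force: 0.0
19.55 pos [ 0.4866 -0.002   0.16  ] joints [-0.64  0.3   0.68  2.01 -0.23  0.92 -0.12] F [-0.3  0.3  0.3] w 0.649 g 0.0
y ang -15.76 tilt 0.03
shift [-0.0014 -0.0012  0.098 ]
```

View pics/t2c.png

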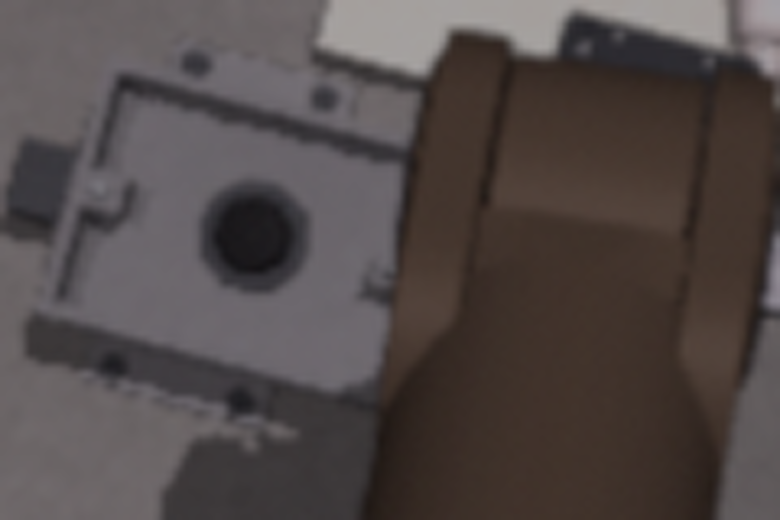

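The button at crop (253,235) looks sunk in its ring. I go down onto the handle and grip it.

```bash
python3 -m pendant '[-0.0014,-0.0012,0.03,0,0,0,0.06,0,0,0.03,0,0,0,0.06,0,0,0.02,0,0,0,0.06,0,0,0.012,0,0,0,0.06,0,0,0.006,0,0,0,0.06,0,0,0,0,0,0,0.06]'; python3 -m pendant '[0,0,0,0,0,0,0,0,0,0,0,0,0,0,0,0,0,0,0,0,0,0,0,0,0,0,0,0,0,0,0,0,0,0,0]' 50; python3 st.py
```

```text
clock: 20.35
position: [0.4851, -0.0034, 0.0621]
ee_rot: [-2.505, -1.896, 0.0]
force: [-0.2, 0.5, 0.8]
width: 0.652
gripper_force: 0.0
clock: 20.98
position: [0.4878, -0.0043, 0.0625]
ee_rot: [2.502, 1.893, 0.005]
force: [9.0, -3.2, -7.3]
width: 0.231
gripper_force: 50.0
20.98 pos [ 0.4878 -0.0043  0.0625] joints [-0.54  0.44  0.59  2.11 -0.38  0.69  0.02] F [ 9.  -3.2 -7.3] w 0.231 g 50.00759661197662
y ang -15.78 tilt 0.31
```

```bash
python3 -m pendant '[0,0.0025,0,0,0,0,0,-0.005,0,0,0,0,0,0,-0.005,0,0,0,0,0,0,0,0,0,0,0,0,0]'; python3 st.py
```

```text
clock: 21.48
position: [0.4852, -0.0135, 0.0623]
ee_rot: [2.505, 1.896, 0.002]
force: [1.3, 3.5, 3.7]
width: 0.237
gripper_force: 50.0
21.48 pos [ 0.4852 -0.0135  0.0623] joints [-0.52  0.44  0.59  2.11 -0.38  0.69  0.04] F [1.3 3.5 3.7] w 0.237 g 50.000558495521545
y ang -15.75 tilt 0.08
```

The arm is free: it moved about 10 mm against roughly 4 N. I keep drawing.

```bash
python3 -m pendant '[-0.012,0,0,0,0,0,0,-0.012,0,0,0,0,0,0,-0.012,0,0,0,0,0,0,-0.012,0,0,0,0,0,0,-0.012,0,0,0,0,0,0,-0.01,0,0,0,0,0,0,-0.008,0,0,0,0,0,0,0,0,0,0,0,0,0,0,0,0,0,0,0,0]'; python3 - <<'E'
from h import *
im=snap('side','s4.png')
c=np.array([.5106,-.1042,.026]);u=proj('side',c);print(u)
d=np.array([-.2705,-.9627]);o=observe();print((o['position'][:2]-[.4878,-.0043])@d,o['force'])
x,y=u.astype(int);cv2.imwrite('pics/s4c.png',cv2.resize(im[y-30:y+30,x-40:x+40,::-1],None,fx=10,fy=10,interpolation=cv2.INTER_CUBIC))
E
```

```text
clock: 22.6
position: [0.464, -0.0884, 0.0623]
ee_rot: [2.505, 1.896, 0.002]
force: [1.8, 5.1, 6.0]
width: 0.231
gripper_force: 50.0
[339.22801496 288.71504592]
0.0873427115281232 [2.25031371 3.94232561 6.576916  ]
```

View pics/s4c.png

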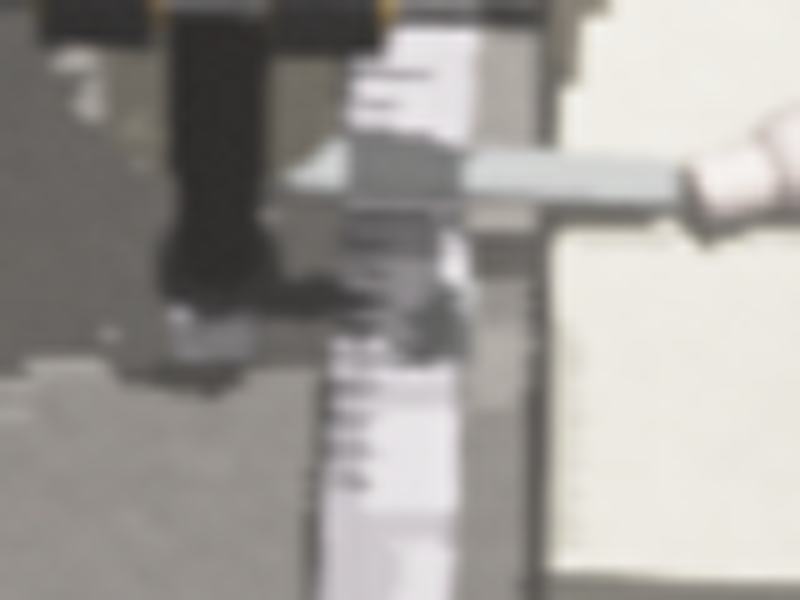

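The side crop shows the pointer tip at about crop (388,300) and the clip tip near (400,308), so a few mm of draw remain. I check numerically with brightness profiles along the gauge's y.

```bash
python3 -m pendant '[-0.0035,0,0,0,0,0,0,0,0,0,0,0,0,0,0,0,0,0,0,0,0]'; python3 - <<'E'
from h import *
snap('side','s5.png')
g=np.array([.5264,.1412]);d=np.array([-.2705,-.9627]);ex=np.array([.9627,-.2705])
print((observe()['position'][:2]-[.4878,-.0043])@d,observe()['force'])
def prof(n,f,x,z,ys):
    im=cv2.cvtColor(cv2.imread('pics/'+f),cv2.COLOR_BGR2GRAY)
    uv=np.array([proj(n,[*(g+ex*x+d*y),z]) for y in ys],np.float32)
    return cv2.remap(im,uv[None,:,0],uv[None,:,1],cv2.INTER_LINEAR)[0]
a=np.arange(.09,.14,.002)
print('edge s0 ',prof('side','s0.png',.072,.039,a));
for f in('s4.png','s5.png'):print('edge',f,prof('side',f,.072,.039,a+.088))
b=np.arange(.13,.17,.002);print('ptr s0',prof('side','s0.png',.036,.026,b));print('ptr t0',prof('top','t0.png',.036,.026,b))
for f in('s4.png','s5.png'):print('ptr',f,prof('side',f,.036,.026,b+.088))
c=np.arange(.22,.262,.002)
for x in(.047,.052):print('clip top t0',x,prof('top','t0.png',x,.026,c),'s0',prof('side','s0.png',x,.03,c))
E
```

```text
clock: 23.02
position: [0.4631, -0.0916, 0.0623]
ee_rot: [2.504, 1.897, 0.002]
force: [2.9, 4.2, 5.3]
width: 0.232
gripper_force: 50.0
0.09069600807814852 [2.89847814 4.04858915 5.9607157 ]
edge s0  [156 156 156 154 153 152 153 159 166 177 185 189 191 190 186 180 163 144
 145 148 152 155 151 143 125 110]
edge s4.png [170 170 169 169 167 168 170 178 187 199 207 211 211 210 204 194 173 162
 158 164 171 167 154 128 112 101]
edge s5.png [169 169 169 168 167 168 168 169 172 181 190 202 208 212 211 209 203 189
 167 162 161 166 167 160 143 119]
ptr s0 [170 181 188 193 197 201 192 176 145 118  95  84  80  87 100 127 155 161
 165 162 166]
ptr t0 [139 144 146 146 146 146 143 136 106  82  74 104 127 138 129 125 132 143
 139 130 126]
ptr s4.png [ 88  92 100 106 110 110 107 102  87  72  70  74  84  87  88 108 133 162
 167 161 170]
ptr s5.png [ 88  91  96  96  99 108 115 122 113 101  81  69  63  66  73  83  96 109
 128 147 166]
clip top t0 0.047 [150 150 150 150 150 148 145 142 133 118  99 106 109 110 111 125 138 149
 150 151 151 150] s0 [206 202 208 211 210 205 199 205 209 209 209 208 208 206 198 193 190 195
 194 182 178 177]
clip top t0 0.052 [150 150 150 149 145 136 113  97  91  93  97  99  96  93  99 116 135 146
 150 150 150 150] s0 [215 215 215 215 215 215 215 215 215 214 208 200 187 172 155 147 143 155
 160 157 158 163]
```

```bash
python3 -m pendant '[-0.0018,0,0,0,0,0,0,0,0,0,0,0,0,0,0,0,0,0,0,0,0]'; python3 - <<'E'
from h import *
g=np.array([.5264,.1412]);d=np.array([-.2705,-.9627]);ex=np.array([.9627,-.2705])
print((observe()['position'][:2]-[.4878,-.0043])@d)
im=cv2.cvtColor(cv2.imread('pics/t0.png'),cv2.COLOR_BGR2GRAY)
ys=np.arange(.222,.262,.002)
for x in np.arange(.043,.068,.003):
    uv=np.array([proj('top',[*(g+ex*x+d*y),.03]) for y in ys],np.float32)
    print(round(x,3),cv2.remap(im,uv[None,:,0],uv[None,:,1],cv2.INTER_LINEAR)[0])
E
```

```text
clock: 23.45
position: [0.4626, -0.0933, 0.0623]
ee_rot: [2.504, 1.897, 0.002]
force: [2.5, 4.6, 6.1]
width: 0.23
gripper_force: 50.0
0.09244734152912455
0.043 [146 149 150 148 147 149 148 143 131 122 128 137 136 133 135 146 148 149
 147 146 148]
0.046 [150 150 150 150 149 147 144 136 121 103 111 115 117 117 128 140 149 151
 151 150 150]
0.049 [150 151 150 148 140 129 121 115 100  92  96  94  91  92 114 136 147 150
 150 150 150]
0.052 [150 150 150 145 134 111  98  93  94  98 101  99  96 102 118 138 146 150
 150 150 150]
0.055 [150 150 150 148 138 120 105 108 120 125 123 121 121 124 130 139 146 149
 150 150 150]
0.058 [141 142 143 143 134 120 105 117 127 133 133 132 131 130 128 131 136 141
 142 143 142]
0.061 [111 116 119 120 113 105 106 117 128 133 133 131 128 122 113 106 109 116
 119 117 114]
0.064 [ 98  98 100 100  99  98 102 111 123 125 125 123 119 113 107  97  97  97
  98  98  98]
0.067 [ 98  98  99  99  99  99  99 103 106 104 103 104 103  99  97  96  97  97
  96  96  97]
```

The clip's body centres at y ≈ -0.242 in the gauge frame, so the draw should be about 92.5 mm; it stands at 92.4 mm. Handing in.

```bash
python3 -c "
from cell import sign_off;print(sign_off())"
```

```text
the job is handed in; nothing more can be done
None
```

I handed the job in without seeing a verdict: the cover plate lies on the mat, the lock button is pressed down (the arm came free), and the handle is held at about 92.4 mm of draw, level with the clip tip to within about 2 mm by my measurement.

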